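Free the stuck tray stack and present the top tray over the flap shelf

ROBOT

A 6-joint arm with a two-finger parallel gripper is mounted at the origin on the work surface. World frame = base frame: x ahead of the robot, y to its left, z up, the work surface at z = 0. Lengths are in m, angles in rad, forces in N, time in s.
With the tool pointing down it reaches from about 0.35 to 0.8 m from the base axis. Payload 7.3 kg.
Tool frame: the origin (TCP) lies between the finger pads; the fingertips stand 25 mm ahead of it and the grasp point (between the pads) lies 6 mm ahead of it (r.tip_extent is the distance from the TCP to the fingertips, in m); z points along the fingers, y is the line along which they close (so a half turn about z gives the same grasp; the last joint's range is limited). The gripper opens to 85 mm and grips with 20 to 120 N. Pads are 22 mm wide; open, the fingers measure 114 mm over their backs; the gripper's body (76 mm by 85 mm) begins 54 mm behind the grasp point. The pads swing forward as they close: fully open they stand 13 mm farther back than shut.
Start: joints at [1.132, 0.342, 1.524, -0, 1.275, -0.146], TCP at [0.152, 0.503, 0.223] pointing down, gripper open.
Joint ranges: [-2.53, 2.53], [-0.77, 2.02], [0.04, 2.7], [-1, 4.14], [0.28, 2.66], [-3.11, 3.11]. Speed limits (rad/s): [2.57, 2.57, 3.14, 3.14, 3.14, 3.14].

INTERFACE

Orientations are given as a unit quaternion [x, y, z, w].
In Python, from workcell import r, command_gripper, optics gives the robot as it stands. The module is installed in compiled form; this text tells all that it offers. Calls block until the motion is done:
- r.reach(position, orientation): joint-space move of the TCP to a pose.
- r.move_straight(position, orientation=None, speed=0.15, max_force=None): straight line of the TCP; orientation=None keeps the orientation; speed is the mean speed in m/s. With max_force (N) it stops when the force on the tool has changed by that much, and returns True; else False.
- r.movej(angles): joint-space move.
- command_gripper(opening, force=None): finger opening in m; force is the grip in N (None keeps the last); returns when the fingers have stopped.
- r.hold(seconds).
- r.solve_ik(position, orientation): joint angles nearest the present ones, or None.
- r.read_state(): the state.
- optics.get_image(name): name is "scene" or "top" or "wrist"; returns (picture, depth): 384x512x3 uint8, red, green, blue; 384x512 float32, m along the optical axis (not along the pixel's ray), 0 where there is no reading.
- optics.camera_model(name): a dict with "K" (3x3 intrinsics, pixels), "R" (3x3) and "t" (3): a world point X has camera coordinates R X + t; the wrist camera has in their place "tool_from_camera" (4x4, takes a point from camera to tool coordinates, whose origin is the TCP and whose axes are the flange's). Camera axes: x right, y down, z forward; pixel columns grow to the right and rows downward; lengths in m; the calibration is good to about 2 mm. A picture is of the moment at which its call begins: read the wrist's pose just before it. camera_model takes no time and is no camera call.
A pose or a line that the arm cannot do raises r.PlanningError and nothing moves.
- r.finish_job(): hands the job in; it is judged then, once.
The state is a dict: "time_s": time; "joint_positions": joint angles; "dq": joint speeds; "tau": joint torques, N m; "eef_pos": TCP position; "eef_rot": TCP orientation; "contact_force": force on the tool from outside, world axes, zero at the start; "torque": the same for the moment, N m; "grip_width": finger opening in m; "grip_force": force on a finger pad.
Only numpy, scipy, OpenCV 4.12 (cv2) and the standard library are available. Lean on these libraries where they do the work, as an engineer would, in place of code of your own. Each camera call takes 0.05 s, during which the arm holds its last target. There are 200 camera calls.

TASK

Turn the clamp knob about a quarter turn clockwise so that its tongue clears the stops, and pull the hold-down carriage right back to its end, off the nested steel trays. Then peel the stuck top tray loose by its black handle, lifting the handle corner first while the opposite corner still rests in the stack, and carry it, the right way up, over the middle of the folded-down flap of the shelf. Finish holding it there in the gripper, level and still, a good hand's breadth (10 cm or more) clear above the flap, with the dabba, pot and measuring cups left undisturbed.

Things in the scene. Friction and masses are not known exactly. Their poses are not given: they have to be found in the camera images.
- stand: Fixed tray stand with two nested square steel trays clipped on for good. Origin on the worktop under the middle of the stack, z up. Tray corners point along its -x, +x, -y, +y. Top tray's black handle: -x corner; lower trays have like handles at +x and +y (tops up to 97 mm high, 116 to 152 mm from the middle). Clamp rail: along x at y = -165 mm, 200 mm long, 46 mm high.
- hold_down (a joint): Slide of the dark steel hold-down carriage on the rail, m: 0 = over the tray (start), 0.07 = fully back. Moves along the stand's -x, its knob with it; 2 N friction, some damping. Locked until the knob is turned past about 1 rad. At 0 its arm (20 mm wide, 8 mm thick) reaches 24 mm over the rim of the top tray's -y corner, 4 mm above it; fully back it is clear of the tray.
- hold_tip (a point): Top of the free end of the hold-down's arm, 86 mm above the worktop, 82 mm in the stand's +y from the knob axis.
- clamp_knob (a joint): Clamp knob angle in rad: grows clockwise seen from above, 0 = tongue caught between the two stops on the rail, 1.6 = end of turn. Starts at 0 to 0.25. Friction about 0.05 N m.
- knob_grip (a point): Grip point on the knob's vertical axis, 122 mm above the worktop, riding on the carriage (at (0, -165) mm in the stand's frame at the start). Upright black bar 12 mm thick, 40 mm long, 32 mm high (z 100 to 132 mm). At knob angle 0 the bar lies along the stand's y; point axes turn with the knob, the bar along the point's y. The stops beside it are 92 mm high.
- top_tray: Top tray, 150 mm square, 38 mm high with feet, about 220 g. Origin: its middle at the soles of its feet, 36 mm above the worktop while nested; axes as the stand's, handle at its -x corner. Feet 58 mm from the middle towards each corner, each held by 4 to 8 N until raised 8 mm. Peels with about 10 N at the handle by tilting 0.2 rad about the +x foot; then lift it. Side play 3 mm.
- tray_grip (a point): Grip point in the top tray's handle, at (-134, 0, 58) mm in the tray's frame. Upright black fin 12 mm thick (tray's y), 36 mm long (tray's x), 38 mm high (35 to 73 mm above the soles); the rim beside it is 38 mm above the soles. Take it from above, fingers closing along the tray's y.
- tray_mid (a point): Middle of the top tray at the level of the soles of its feet (the tray's origin).
- tray_far (a point): Sole of the top tray's +x foot, the one farthest from the handle: (58, 0, 0) mm in the tray's frame; the pivot of the peel.
- seat (a point): Where the middle of the top tray's soles sits in the stack, 36 mm above the worktop, fixed to the stand.
- flap_shelf: Fixed low steel rack unit, flap folded down level towards -y. Origin on the worktop under the flap's middle; flap 300 mm (x) by 210 mm (y), top 22 mm above the worktop. Behind it (y 112 to 302 mm) a shelf board with dabba and pot; wire back 210 mm high and upright round chopping board at y about 280 mm.
- flap_mid (a point): Middle of the flap's top face.
- masala_dabba: Bystander: closed round steel spice box, 146 mm across, 75 mm high, on the shelf board behind the flap. Origin under its middle.
- ghee_pot: Bystander: steel ghee pot with screw lid, 86 mm across, 98 mm high, on the shelf board. Origin under its middle.
- cup_large: Bystander: blue plastic measuring cup, 64 mm across, 50 mm high, short flat handle, on the +x part of the flap. Origin under its middle.
- cup_small: Bystander: smaller blue measuring cup, 50 mm across, 40 mm high, on the +x part of the flap. Origin under its middle.

How it is judged:
By the outcome, as a careful person would: the job done as asked, in the order asked, and still so for the second after the job is handed in, while the arm keeps its last pose, push and grip.
It also fails if it takes over 51 s, if anything falls off the work surface, if the arm or the gripper's body presses on something with over 40 N, if the wrist force passes 120 N, or if a joint passes its speed limit or range.

## Working session

There is one attempt and no reset: what is moved stays moved. The work goes in short steps, each a Python script; the robot and the scene stay as the last script left them, time stands still between calls to the robot, and variables do not carry over. Pictures are saved under pics/ and viewed, at most 10 in all, crops included, and the job is handed in when it is done.

```bash
mkdir -p pics; ls; cat > snap.py <<'E'
import numpy as np, cv2, pickle
from workcell import r, command_gripper, optics
for n in ["scene","top"]:
    im,d=optics.get_image(n); m=optics.camera_model(n)
    np.savez(f"{n}.npz",im=im,d=d,K=m["K"],R=m["R"],t=m["t"])
    cv2.imwrite(f"pics/{n}0.png",cv2.resize(im[:,:,::-1],(800,600)))
s=r.read_state(); print(s["time_s"],s["eef_pos"],s["eef_rot"],s["grip_width"], s["contact_force"])
E
python3 snap.py
```

```text
pics
0.1 [0.15135991 0.50231699 0.22239839] [ 1.45874201e-01  9.89302904e-01 -6.66041218e-04 -1.96383390e-04] 0.08544666291502752 [-0.10618285  0.62356367  0.2094102 ]
```

View pics/top0.png

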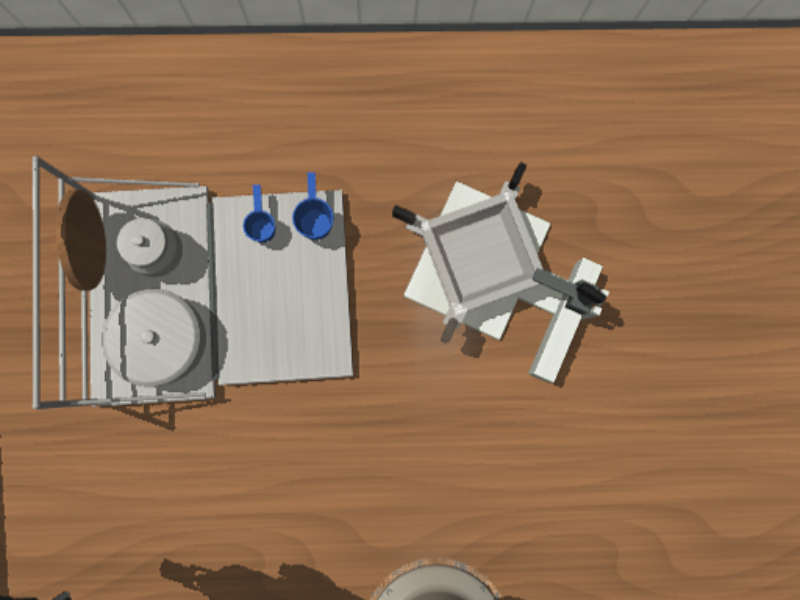

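View pics/scene0.png

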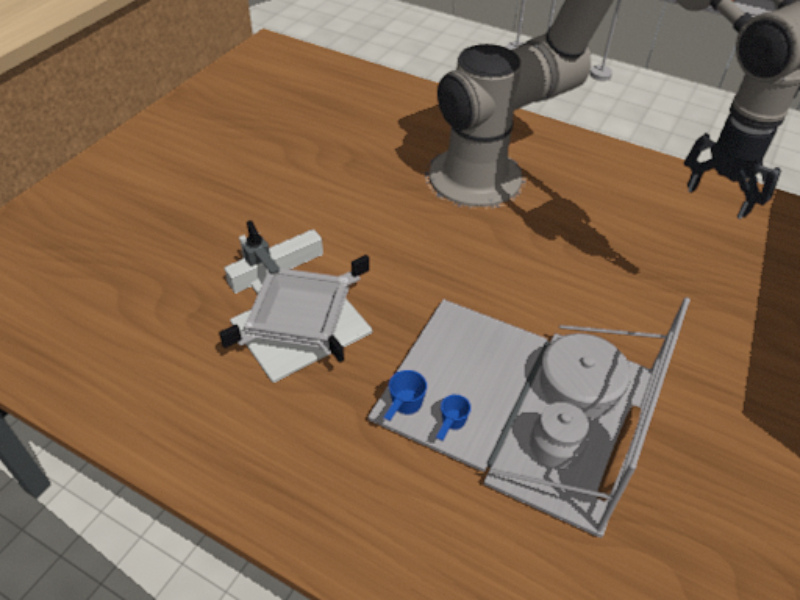

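The top view shows the stack middle at about (482,248) px. The top tray's handle is near (450,330), the knob bar at (590,293), the rail from (540,375) to (592,265), and the flap spans about (213–355, 190–385) with the cups on its far part. Next I'll measure from depth.

```bash
cat > cloud.py <<'E'
import numpy as np
def cloud(n):
    z=np.load(n+".npz"); d=z["d"]; K=z["K"]
    v,u=np.mgrid[0:384,0:512]
    C=np.stack([(u-K[0,2])/K[0,0]*d,(v-K[1,2])/K[1,1]*d,d],-1)
    P=(C-z["t"])@z["R"]
    P[d==0]=np.nan
    return P,z["im"].astype(int)
E
cat > meas.py <<'E'
import numpy as np, cv2
from cloud import cloud
def rect(name,p):
    if len(p)<6: print(name,len(p)); return
    (c,s,a)=cv2.minAreaRect((p[:,:2]*1000).astype(np.float32)); print(name,len(p),np.round(c,1),np.round(s,1),round(a,1),"zmed",np.round(np.median(p[:,2])*1000,1),"mean",np.round(p.mean(0)*1000,1))
for n in ["top","scene"]:
    P,im=cloud(n); x,y,z=np.moveaxis(P,-1,0)
    print(n)
    if n=="top":
        v,u=np.mgrid[0:384,0:512]
        box=lambda a,b,c,d:(u>a/1.5625)&(u<c/1.5625)&(v>b/1.5625)&(v<d/1.5625)
        rail=box(520,250,612,390)
        print("table z",np.nanmedian(z[box(300,400,700,500)]))
    else:
        rail=(z>0)&(np.abs(x-.45)<.5)
    if n=="top":
        rect("rail",P[rail&(z>.041)&(z<.051)])
        dark=im.max(-1)<70
        rect("knob",P[box(560,270,620,315)&(z>.115)&(z<.14)])
        for k,b in dict(h_top=(430,310,465,350),h_x=(505,155,530,195),h_y=(385,200,422,230)).items():
            rect(k,P[box(*b)&(z>.07 if k!="h_top" else (z>.09))])
        rect("traytop",P[box(410,180,560,330)&(z>.068)&(z<.080)&(im.min(-1)>80)])
        rect("arm",P[box(530,265,580,300)&(z>.080)&(z<.092)])
        rect("flap",P[box(205,180,365,395)&(z>.016)&(z<.028)])
        rect("large",P[box(290,170,340,245)&(z>.064)&(z<.08)]); rect("small",P[box(240,180,280,245)&(z>.055)&(z<.07)])
        rect("base",P[box(400,175,560,345)&(z>.004)&(z<.034)])
        np.save("top_h.npy",z)
E
python3 meas.py
```

```text
top
table z 0.00043035645767818264
rail 903 [ 478.8 -209.4] [188.3 132.3] 1.0 zmed 46.2 mean [ 468.4 -207.8   46.1]
knob 123 [ 510.1 -230.8] [39.  13.6] 57.6 zmed 130.9 mean [ 509.4 -229.4  129.1]
h_top 87 [461.4 -24.5] [11.7 35.8] 63.9 zmed 108.4 mean [461.1 -23.9 107.7]
h_x 91 [ 693.6 -137. ] [12. 53.] 64.2 zmed 83.8 mean [ 697.1 -138.4   82.4]
h_y 117 [636.4  30. ] [51.6 12.9] 63.8 zmed 94.7 mean [637.5  36.7  90.5]
traytop 1402 [568.4 -77.3] [172.8 170.9] 18.8 zmed 73.9 mean [578.4 -77.2  73.8]
arm 265 [ 528.8 -188.9] [71.5 31.6] 72.3 zmed 86.1 mean [ 529.6 -189.    86.1]
flap 10074 [541.9 237.6] [333.2 227.3] 0.8 zmed 22.7 mean [531.5 240.5  22.7]
large 218 [657.7 171. ] [61.7 99.1] 69.6 zmed 71.2 mean [662.6 179.4  70.8]
small 180 [652.1 262.2] [88.3 46.5] 3.3 zmed 61.1 mean [654.2 263.3  61.2]
base 2288 [581.6 -90.8] [260.7 278.1] 88.6 zmed 12.0 mean [554.3 -89.7  11.8]
scene
```

```bash
cat > h.py <<'E'
import numpy as np
from scipy.spatial.transform import Rotation as Ro
from workcell import r, command_gripper, optics
YAW=np.radians(-25.9); MID=np.array([.5818,-.0835,0])
S=Ro.from_euler("z",YAW)
def sw(p): return S.apply(p)+MID                 # stand -> world
def down(yaw_y):                                  # tool down, tool y at world angle yaw_y (rad)
    return Ro.from_euler("z",yaw_y-np.pi/2)*Ro.from_euler("x",np.pi)*Ro.from_euler("z",np.pi)
def st(msg=""):
    s=r.read_state(); print(msg,"t",round(s["time_s"],2),"p",np.round(s["eef_pos"],4),"F",np.round(s["contact_force"],1),"T",np.round(s["torque"],2),"w",round(s["grip_width"],4),"gf",np.round(s["grip_force"],1)); return s
E
cat > a.py <<'E'
from h import *; import cv2
from cloud import cloud
print(down(1.0).as_matrix().round(2))
P,im=cloud("top"); z=P[...,2]
v,u=np.mgrid[0:384,0:512]
m=((z>.016)&(z<.028)&(u<240)&(u>133)&(v>115)&(v<250)).astype(np.uint8)
m=cv2.morphologyEx(m,cv2.MORPH_OPEN,np.ones((7,7)))
n,l,s,_=cv2.connectedComponentsWithStats(m); k=1+s[1:,4].argmax()
p=P[l==k]; print(cv2.minAreaRect((p[:,:2]*1000).astype(np.float32)),s[k],np.median(p[:,2]))
q=p[:,:2]
for name,a,b in(("near x",0,1),("y-",1,0)):   # edge lines by bins
    bins=np.linspace(*np.percentile(q[:,b],[8,92]),15); c=(bins[1:]+bins[:-1])/2
    lo=[q[(q[:,b]>=i)&(q[:,b]<j)][:,a].min() for i,j in zip(bins,bins[1:])]
    hi=[q[(q[:,b]>=i)&(q[:,b]<j)][:,a].max() for i,j in zip(bins,bins[1:])]
    print(name,np.polyfit(c,lo,1),np.polyfit(c,hi,1),np.round(lo,3),np.round(hi,3))
for nm,b in dict(dabba=(70,190,125,250),pot=(75,140,110,175),wire=(20,95,45,265)).items():
    print(nm,np.nanpercentile(z[b[1]:b[3],b[0]:b[2]],[5,50,99]).round(3))
for k in (0,np.pi):
    for a in (-32.4,-32.4-83):
        print(a,k,r.solve_ik(sw([0,-.165,.128]),down(np.radians(a)+k).as_quat()))
    print("tray",r.solve_ik(sw([-.134,0,.103]),down(YAW+np.pi/2+k).as_quat()))
    print("flap",r.solve_ik([.41,.24,.25],down(np.radians(90)+k).as_quat()))
E
python3 a.py
```

```text
[[-0.84  0.54 -0.  ]
 [ 0.54  0.84 -0.  ]
 [ 0.   -0.   -1.  ]]
((543.6698608398438, 233.45553588867188), (299.8486022949219, 211.63954162597656), 2.490078926086426) [ 136  124   89  122 8711] 0.02257636710788264
near x [-0.04283457  0.40480621] [0.48557824 0.55379836] [0.399 0.397 0.397 0.397 0.395 0.395 0.396 0.396 0.394 0.394 0.392 0.392
 0.392 0.39 ] [0.649 0.614 0.616 0.622 0.629 0.692 0.691 0.692 0.692 0.692 0.69  0.69
 0.69  0.688]
y- [0.04205671 0.10547995] [0.04737227 0.3121643 ] [0.125 0.124 0.124 0.124 0.126 0.126 0.128 0.128 0.128 0.13  0.13  0.132
 0.132 0.132] [0.332 0.332 0.334 0.335 0.335 0.338 0.338 0.338 0.338 0.339 0.34  0.341
 0.341 0.342]
dabba [0.022 0.085 0.097]
pot [0.022 0.106 0.121]
wire [-0.002  0.003  0.216]
-32.4 0 [-5.63858283e-01  4.95765824e-01  1.56081316e+00 -4.44089210e-16
  1.08501367e+00  1.62839479e-03]
-115.4 0 [-0.56385828  0.49576582  1.56081316  0.          1.08501367  1.45025167]
tray [-2.20233373e-01  3.72627005e-01  1.85849294e+00 -4.44089210e-16
  9.10472710e-01 -1.33898942e+00]
flap [ 3.68072870e-01  2.28498682e-01  1.60686024e+00 -4.44089210e-16
  1.30623373e+00 -1.20272346e+00]
-32.4 3.141592653589793 None
-115.4 3.141592653589793 [-5.63858283e-01  4.95765824e-01  1.56081316e+00 -4.44089210e-16
  1.08501367e+00 -1.69134098e+00]
tray [-0.22023337  0.37262701  1.85849294  0.          0.91047271  1.80260323]
flap [0.36807287 0.22849868 1.60686024 0.         1.30623373 1.9388692 ]
```

```bash
cat > b.py <<'E'
from h import *
s=r.read_state()
r.move_straight(s["eef_pos"]+[0,0,.12],speed=.25)
a0=np.radians(-32.4); k=np.array([.5099,-.2312,0])
r.reach(k+[0,0,.20],down(a0).as_quat()); st("above")
command_gripper(.045,30)
print(r.move_straight(k+[0,0,.128],speed=.12,max_force=10))
command_gripper(0.0,60); st("gripped")
N=6
for i in range(1,N+1):
    r.reach(k+[0,0,.128],down(a0-np.radians(79.5)*i/N).as_quat())
st("turned")
E
python3 b.py
```

```text
above t 3.64 p [ 0.5103 -0.2305  0.2002] F [ 0.9 -0.2  0.7] T [ 0.02 -0.05  0.06] w 0.0857 gf 0.0
False
gripped t 5.37 p [ 0.51   -0.2312  0.1281] F [ 0.1 -0.3  0.2] T [-0.02 -0.05 -0.01] w -0.0001 gf 0.0
turned t 7.37 p [ 0.5099 -0.2312  0.128 ] F [-0.2 -0.   1. ] T [ 0.03 -0.04 -0.01] w 0.0 gf 0.0
```

The gripper closed on nothing, so I'll take a look.

```bash
sed -i 's/pics\/{n}0.png/pics\/{n}1.png/' snap.py; python3 snap.py; python3 - <<'E'
import cv2
a=cv2.imread("pics/scene1.png")[150:400,150:450]; b=cv2.imread("pics/top1.png")[150:400,400:700]
cv2.imwrite("pics/c1.png",cv2.resize(cv2.hconcat([a,b]),(800,333),interpolation=cv2.INTER_CUBIC))
E
```

```text
7.4667 [ 0.50992156 -0.23119564  0.12801583] [ 9.82323865e-01 -1.87189273e-01  2.08566109e-05 -6.16480397e-07] -8.763202438693269e-05 [0.13917121 1.28328458 0.18819049]
```

View pics/c1.png

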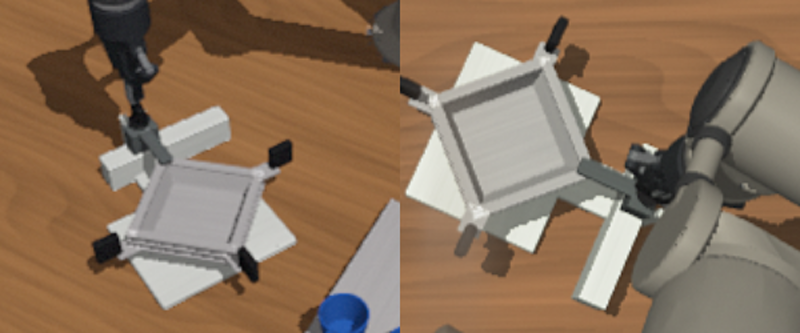

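The gripper is standing over the knob, but the crop doesn't show whether the bar is between the pads. I'll look with the wrist camera here, then raise and look again.

```bash
cat > c.py <<'E'
from h import *; import cv2
s=r.read_state(); w1,_=optics.get_image("wrist")
command_gripper(.06,30); st("open")
print(r.move_straight(s["eef_pos"]+[0,0,.1],speed=.2,max_force=15))
s=st("up"); w2,d=optics.get_image("wrist"); m=optics.camera_model("wrist")
np.savez("wrist.npz",im=w2,d=d,K=m["K"],T=m["tool_from_camera"],p=s["eef_pos"],q=s["eef_rot"])
cv2.imwrite("pics/w2.png",cv2.resize(cv2.hconcat([w1,w2])[:,:,::-1],(800,300)))
E
python3 c.py
```

```text
open t 8.12 p [ 0.5099 -0.2312  0.128 ] F [ 0.2  0.1 -0.5] T [-0.01  0.01  0.03] w 0.0598 gf 0.0
False
up t 8.77 p [ 0.5094 -0.2309  0.2271] F [-0.5  0.3 -0.5] T [ 0.   -0.03  0.  ] w 0.06 gf 0.0
```

View pics/w2.png

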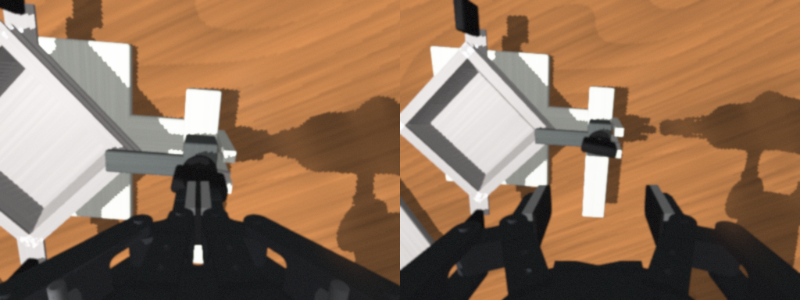

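The left picture shows the shut fingers just beside the knob. The right one shows the bar at about (600,143), unturned. I'll compute its position from the wrist depth.

```bash
cat > d.py <<'E'
from h import *; import cv2
from cloud import cloud
def rect(n,p): print(n,len(p),cv2.minAreaRect((p[:,:2]*1000).astype(np.float32)) if len(p)>5 else "",p[:,2].min().round(4),p[:,2].max().round(4))
def wcloud(f="wrist.npz"):
    z=np.load(f); d=z["d"]; K=z["K"]; v,u=np.mgrid[0:384,0:512]
    C=np.stack([(u-K[0,2])/K[0,0]*d,(v-K[1,2])/K[1,1]*d,d],-1)
    T=z["T"]; P=C@T[:3,:3].T+T[:3,3]; P=Ro.from_quat(z["q"]).apply(P.reshape(-1,3)).reshape(P.shape)+z["p"]
    P[d==0]=np.nan; return P,z["im"].astype(int)
if __name__=="__main__":
    P,im=wcloud(); v,u=np.mgrid[0:384,0:512]
    z=P[...,2]; print(np.load("wrist.npz")["T"].round(3))
    reg=(u>220)&(u<310)&(v>140)&(v<210)
    rect("knob",P[reg&(z>.115)&(z<.14)]); rect("knobtop",P[reg&(z>.127)&(z<.14)])
    rect("rail",P[(v<290)&(z>.042)&(z<.050)&(u>230)&(u<285)])
    Q,im=cloud("top"); 
    for zz in (.10,.12): rect("none",Q[(Q[...,2]>.115)&(Q[...,2]<.14)&(np.hypot(Q[...,0]-.51,Q[...,1]+.23)<.05)])
E
python3 d.py
```

```text
[[-0.001 -0.961 -0.278  0.07 ]
 [ 1.    -0.001 -0.    -0.001]
 [-0.    -0.278  0.961 -0.151]
 [ 0.     0.     0.     1.   ]]
knob 785 ((510.2597351074219, -231.66806030273438), (40.04301452636719, 12.457486152648926), 56.08872985839844) 0.115 0.1342
knobtop 642 ((510.21795654296875, -231.6388397216797), (40.04158020019531, 12.373852729797363), 56.018104553222656) 0.1271 0.1342
rail 3486 ((476.2864990234375, -221.62025451660156), (45.54867935180664, 199.7722930908203), 64.11029815673828) 0.0423 0.0498
none 34 ((506.1233825683594, -228.1636199951172), (38.78758239746094, 7.484381675720215), 64.49980163574219) 0.1162 0.1358
none 34 ((506.1233825683594, -228.1636199951172), (38.78758239746094, 7.484381675720215), 64.49980163574219) 0.1162 0.1358
```

```bash
cat > e.py <<'E'
from h import *
print("tip_extent",r.tip_extent)
z=np.load("wrist.npz"); d=z["d"]; K=z["K"]; v,u=np.mgrid[0:384,0:512]; print(K.round(1).tolist())
C=np.stack([(u-K[0,2])/K[0,0]*d,(v-K[1,2])/K[1,1]*d,d],-1); T=z["T"]; P=C@T[:3,:3].T+T[:3,3]
m=(d>0)&(d<.22)&(P[...,2]<.06); p=P[m]
for lo in np.arange(-.03,.05,.01):
    q=p[(p[:,2]>=lo)&(p[:,2]<lo+.01)]
    if len(q): print(round(lo,3),len(q),q.min(0).round(3),q.max(0).round(3))
s=np.load("wrist.npz"); print(Ro.from_quat(s["q"]).as_matrix().round(3))
E
python3 e.py
```

```text
tip_extent 0.025
[[302.0, 0.0, 253.1], [0.0, 302.0, 193.9], [0.0, 0.0, 1.0]]
-0.03 887 [-0.011 -0.045 -0.03 ] [ 0.012  0.043 -0.02 ]
-0.02 301 [-0.011 -0.038 -0.02 ] [ 0.012  0.039 -0.013]
[[ 0.928 -0.373 -0.001]
 [-0.373 -0.928  0.001]
 [-0.001 -0.    -1.   ]]
```

The open fingertips measure about 30 mm shorter than stated, which would explain closing above the bar. I'll check this at the 12 mm grasp opening.

```bash
cat > f.py <<'E'
from h import *
for w in (.085,.045,.012):
    command_gripper(w,30)
    s=r.read_state(); _,d=optics.get_image("wrist"); m=optics.camera_model("wrist"); K=m["K"]; T=m["tool_from_camera"]
    v,u=np.mgrid[0:384,0:512]
    P=np.stack([(u-K[0,2])/K[0,0]*d,(v-K[1,2])/K[1,1]*d,d],-1)@T[:3,:3].T+T[:3,3]
    p=P[(d>0)&(P[...,2]<.04)&(abs(P[...,0])<.03)]
    q=p[p[:,2]>p[:,2].max()-.006]
    print(w,round(s["grip_width"],4),"tip z",p[:,2].max().round(4),np.percentile(p[:,2],99).round(4),q.min(0).round(3),q.max(0).round(3),len(p))
st()
E
python3 f.py
```

```text
0.085 0.0847 tip z -0.02 -0.0273 [-0.011 -0.05  -0.026] [ 0.011  0.048 -0.02 ] 39191
0.045 0.045 tip z -0.0097 -0.0197 [-0.011 -0.03  -0.016] [ 0.011  0.028 -0.01 ] 40604
0.012 0.0122 tip z -0.0069 -0.0206 [-0.011 -0.014 -0.013] [ 0.011  0.012 -0.007] 41834
 t 10.23 p [ 0.5099 -0.2312  0.228 ] F [ 0.  -0.4 -0.2] T [0.01 0.04 0.02] w 0.0119 gf 0.0
```

Confirmed: the real tips sit 32 mm behind the stated ones, so I'll put that offset in the helper and regrasp the knob.

```bash
cat >> h.py <<'E'
OFF=.032-.006   # grasp point is OFF behind the TCP along tool z (measured)
def tcp(g,rot): return np.asarray(g)+rot.apply([0,0,OFF])   # TCP position for grasp point g
E
cat > b2.py <<'E'
from h import *
a0=np.radians(56.1-90); k=np.array([.5102,-.2316,.122])
command_gripper(.05,30)
r.reach(tcp(k+[0,0,.06],down(a0)),down(a0).as_quat())
print(r.move_straight(tcp(k,down(a0)),speed=.12,max_force=10))
command_gripper(0.0,60); s=st("gripped")
if s["grip_width"]>.008:
    N=6
    for i in range(1,N+1):
        R=down(a0-np.radians(78)*i/N); r.reach(tcp(k,R),R.as_quat())
    st("turned")
    x=S.apply([1,0,0]); 
    print(r.move_straight(tcp(k-.066*x,R),speed=.06,max_force=25)); st("back66")
    print(r.move_straight(tcp(k-.076*x,R),speed=.03,max_force=10)); s=st("end")
    print("travel",(s["eef_pos"]-tcp(k,R))@x)
E
python3 b2.py
```

```text
False
gripped t 12.99 p [ 0.5101 -0.2315  0.0969] F [-3.3  1.7  6.2] T [0.24 0.36 0.04] w 0.0115 gf 58.9
turned t 14.99 p [ 0.5114 -0.2329  0.0974] F [-0.1 -2.7  5. ] T [-0.92 -0.24 -0.07] w 0.0101 gf 87.3
False
back66 t 16.24 p [ 0.4517 -0.2039  0.0973] F [-0.8 -2.9  8.1] T [-1.01  0.    0.  ] w 0.0107 gf 87.6
True
end t 16.51 p [ 0.4497 -0.2029  0.0975] F [ 3.6 -0.6 -0.3] T [-0.15 -0.39  0.06] w 0.0107 gf 86.1
travel -0.06693923319011127
```

```bash
cat > g.py <<'E'
from h import *; import cv2
x=S.apply([1,0,0]); s0=r.read_state()
print(r.move_straight(s0["eef_pos"]-.008*x,speed=.03,max_force=15)); s=st("push"); print("more",(s["eef_pos"]-s0["eef_pos"])@-x)
command_gripper(.04,30); s=st("open")
r.move_straight(s["eef_pos"]+[0,0,.12],speed=.25)
R=down(YAW+np.pi/2); g=sw([-.134,0,.094])
r.reach(tcp(g+[0,0,.09],R),R.as_quat()); command_gripper(.05,30); s=st("above handle")
im,d=optics.get_image("wrist"); m=optics.camera_model("wrist")
np.savez("wrist.npz",im=im,d=d,K=m["K"],T=m["tool_from_camera"],p=s["eef_pos"],q=s["eef_rot"])
cv2.imwrite("pics/w3.png",im[:,:,::-1])
from d import wcloud
P,_=wcloud(); z=P[...,2]
v=P[(z>.095)&(z<.12)&(np.hypot(P[...,0]-g[0],P[...,1]-g[1])<.05)]
if len(v)>5: print(len(v),cv2.minAreaRect((v[:,:2]*1000).astype(np.float32)),v[:,2].max())
print("g",g)
k=sw([-.07,-.165,0]); v=P[(z>.12)&(z<.14)&(np.hypot(P[...,0]-k[0],P[...,1]-k[1])<.06)]
if len(v)>5: print("knob",len(v),cv2.minAreaRect((v[:,:2]*1000).astype(np.float32)),"expected",k)
E
python3 g.py
```

```text
True
push t 16.73 p [ 0.4497 -0.203   0.0975] F [ 5.  -1.9 -1.5] T [-0.03 -0.35  0.09] w 0.0102 gf 85.8
more 3.252194201847848e-05
open t 17.12 p [ 0.449  -0.2028  0.0974] F [-0.6 -0.3  0.8] T [0.01 0.01 0.03] w 0.0401 gf 0.0
above handle t 20.32 p [ 0.4613 -0.0251  0.158 ] F [-0.2  0.8 -0.1] T [-0.04  0.01  0.03] w 0.05 gf 0.0
861 ((460.30291748046875, -23.66451644897461), (11.56614875793457, 35.36998748779297), 64.06087493896484) 0.11062596043814761
g [ 0.46125926 -0.02496856  0.094     ]
knob 1526 ((446.2316589355469, -199.1487579345703), (12.944636344909668, 39.73597717285156), 67.77501678466797) expected [ 0.44675866 -0.20135091  0.        ]
```

View pics/w3.png

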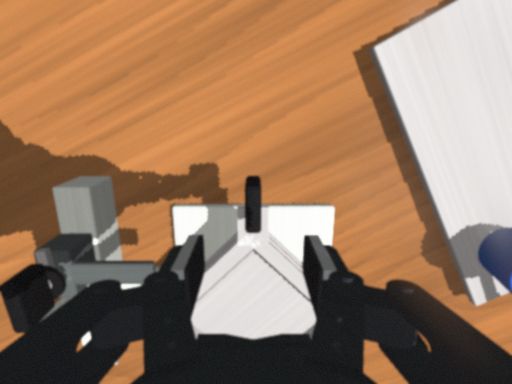

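The carriage is against its end stop, with the knob at 1.51 rad. The handle is where expected, at (253,205) px between the open fingers. Next is the grip and peel.

```bash
cat > p.py <<'E'
from h import *; import cv2
R0=down(YAW+np.pi/2); g=np.array([.4607,-.0242,.097]); piv=sw([.058,0,.036])
print(r.move_straight(tcp(g,R0),R0.as_quat(),speed=.12,max_force=10)); st("at")
command_gripper(0,115); s=st("grip")
assert s["grip_width"]>.008
ax=S.apply([0,1,0])
for th in (.04,.08,.12,.16,.20,.225):
    Q=Ro.from_rotvec(ax*th); R=Q*R0
    r.move_straight(tcp(piv+Q.apply(g-piv),R),R.as_quat(),speed=.03); st(f"th {th}")
im,d=optics.get_image("scene"); cv2.imwrite("pics/s4.png",cv2.resize(im[100:300,100:300,::-1],(600,600)))
E
python3 p.py
```

```text
False
at t 21.24 p [ 0.4612 -0.0243  0.0715] F [ 0.3 -0.7 -0.4] T [-0.01 -0.04 -0.01] w 0.0501 gf 0.0
grip t 21.68 p [ 0.4609 -0.0243  0.0718] F [-1.4 -0.7  5.9] T [-0.06  0.22 -0.13] w 0.0104 gf 112.3
th 0.04 t 22.09 p [ 0.4621 -0.0249  0.0789] F [-2.9 -0.3  3.2] T [-0.15  0.21 -0.08] w 0.0104 gf 114.2
th 0.08 t 22.5 p [ 0.4631 -0.0254  0.0864] F [-4.8  2.2  4.4] T [-0.04  0.32 -0.15] w 0.0103 gf 114.3
th 0.12 t 22.91 p [ 0.4637 -0.0257  0.0943] F [-9.7  3.9 11.3] T [ 0.48  1.12 -0.14] w 0.0102 gf 115.3
th 0.16 t 23.32 p [ 0.4652 -0.0265  0.1014] F [-11.6   5.2   7.9] T [ 0.39  1.05 -0.09] w 0.0105 gf 114.6
th 0.2 t 23.73 p [ 0.4668 -0.0272  0.109 ] F [-15.2   5.5  11.1] T [ 0.46  1.53 -0.12] w 0.0102 gf 114.9
th 0.225 t 24.04 p [ 0.4676 -0.0276  0.1131] F [-16.    7.1   8.5] T [ 0.83  2.03 -0.06] w 0.0105 gf 114.4
```

View pics/s4.png

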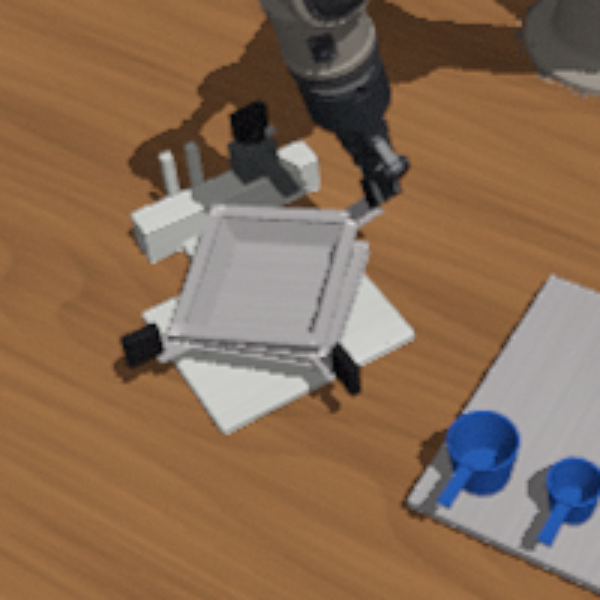

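The tray's handle corner is up, with the far corner still in the stack. I'll relax the sideways push and lift at this tilt, then check.

```bash
cat > l.py <<'E'
from h import *; import cv2
s=r.read_state(); p=s["eef_pos"]; x=S.apply([1,0,0])
r.move_straight(p-.003*x+[0,0,.004],speed=.03); st("relax")
r.move_straight(p-.003*x+[0,0,.02],speed=.05); st("20")
r.move_straight(p-.003*x+[0,0,.12],speed=.12); s=st("120")
R0=down(YAW+np.pi/2)
gp=s["eef_pos"]-Ro.from_quat(s["eef_rot"]).apply([0,0,OFF])
r.move_straight(tcp(gp,R0),R0.as_quat(),speed=.06); s=st("level")
for n in ("scene","wrist"):
    im,d=optics.get_image(n); m=optics.camera_model(n)
    if n=="scene": np.savez("scene.npz",im=im,d=d,K=m["K"],R=m["R"],t=m["t"])
    else: np.savez("wrist.npz",im=im,d=d,K=m["K"],T=m["tool_from_camera"],p=s["eef_pos"],q=s["eef_rot"])
    a=im if n=="scene" else cv2.hconcat([a,im])
cv2.imwrite("pics/s5.png",cv2.resize(a[:,:,::-1],(800,300)))
E
python3 l.py
```

```text
relax t 24.54 p [ 0.4652 -0.0264  0.1171] F [ 0.7  0.9 -2.2] T [ 0.01  0.02 -0.  ] w 0.0106 gf 113.3
20 t 25.01 p [ 0.4651 -0.0264  0.1334] F [ 0.6 -0.5 -1.5] T [ 0.01  0.05 -0.01] w 0.0106 gf 113.3
120 t 25.99 p [ 0.4645 -0.0262  0.2324] F [ 0.1  0.5 -2.5] T [ 0.06  0.04 -0.05] w 0.0102 gf 113.3
level t 26.37 p [ 0.4689 -0.0283  0.2317] F [-0.  -0.4 -2.2] T [0.15 0.23 0.01] w 0.0105 gf 113.4
```

View pics/s5.png

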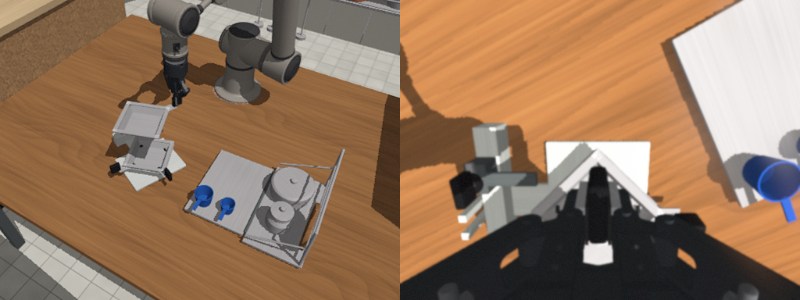

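The tray is in the gripper at about (138,120) px in the scene half, and the lower trays stayed in the stand. I'll carry it over the flap and measure its tilt there from scene and top depth.

```bash
cat > c2.py <<'E'
from h import *; import cv2, json
from cloud import cloud
F=np.array([.5437,.2335]); 
def tilt(zlo,c):
    for n in ("scene","top"):
        im,d=optics.get_image(n); m=optics.camera_model(n); np.savez(n+".npz",im=im,d=d,K=m["K"],R=m["R"],t=m["t"])
        P,I=cloud(n); p=P[(P[...,2]>zlo)&(P[...,2]<zlo+.2)&(np.hypot(P[...,0]-c[0],P[...,1]-c[1])<.11)]
        if len(p)<50: print(n,len(p)); continue
        rim=None; q=p.copy()
        rng=np.random.default_rng(0); best=0     # RANSAC plane
        for _ in range(400):
            A=np.c_[q[rng.choice(len(q),3)]]; 
            try: w=np.linalg.solve(np.c_[A[:,:2],np.ones(3)],A[:,2])
            except np.linalg.LinAlgError: continue
            if np.hypot(*w[:2])>.5: continue
            e=abs(q[:,:2]@w[:2]+w[2]-q[:,2])<.0025
            if e.sum()>best: best=e.sum(); E=e
        w=np.linalg.lstsq(np.c_[q[E][:,:2],np.ones(E.sum())],q[E][:,2],rcond=None)[0]
        (cc,ss,a)=cv2.minAreaRect((q[E][:,:2]*1000).astype(np.float32))
        print(n,len(p),best,"slope",w[:2].round(4),"z@c",(w[:2]@c+w[2]).round(4),"rect",np.round(cc,1),np.round(ss,1),round(a,1),"zmin",p[:,2].min().round(3))
if __name__=="__main__":
    ty=np.radians(5)                      # tray yaw over the flap
    R=down(ty+np.pi/2); dirx=np.array([np.cos(ty),np.sin(ty)])
    s=r.read_state(); gp=s["eef_pos"]-Ro.from_quat(s["eef_rot"]).apply([0,0,OFF])
    print("grasp now",gp)
    g=np.r_[F-.134*dirx,gp[2]]
    r.reach(tcp(g,R),R.as_quat()); r.hold(.5); st("over")
    tilt(.14,F)
E
python3 c2.py
```

```text
grasp now [ 0.47003964 -0.028939    0.25746301]
over t 27.98 p [0.4103 0.2216 0.2315] F [-0.5 -0.7 -2.5] T [-0.01  0.24  0.01] w 0.01 gf 113.3
scene 3023 1140 slope [ 0.0104 -0.0041] z@c 0.2109 rect [545.5 235.1] [117.1 108.1] 50.0 zmin 0.206
top 4645 1914 slope [0.0125 0.006 ] z@c 0.2103 rect [546.2 234.5] [109.8 107.8] 50.8 zmin 0.204
```

```bash
cat > fin.py <<'E'
from c2 import *
s=r.read_state(); ty=np.radians(5)
Q=Ro.from_rotvec(np.array([-np.sin(ty),np.cos(ty),0])*.011)
R=Q*Ro.from_quat(s["eef_rot"])
r.move_straight(s["eef_pos"]+[-.002,-.001,-.038],R.as_quat(),speed=.06); r.hold(1.0); s=st("final"); print(np.abs(s["dq"]).max())
tilt(.11,F)
im=np.load("scene.npz")["im"]; cv2.imwrite("pics/s6.png",im[:,:,::-1])
E
python3 fin.py
```

```text
final t 29.86 p [0.4082 0.2208 0.1935] F [ 0.7  0.3 -2.9] T [ 0.01  0.18 -0.01] w 0.0101 gf 113.3
0.0021851129053003355
scene 2933 1060 slope [-0.008   0.0001] z@c 0.1718 rect [542.6 234.3] [119. 108.] 49.0 zmin 0.167
top 4212 1651 slope [0.0084 0.0083] z@c 0.1711 rect [543.9 233.8] [108.9 107.9] 50.0 zmin 0.165
```

View pics/s6.png

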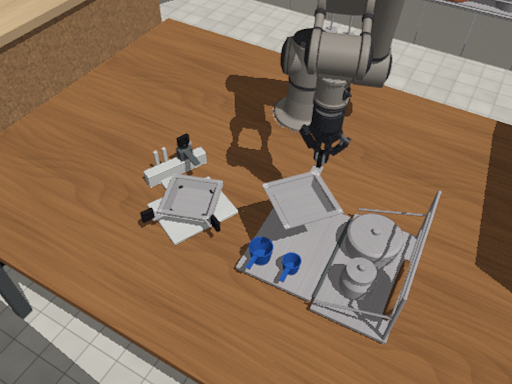

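The tray is level over the flap's middle, at about (303,200) px, with roughly 13 cm clearance. The cups, dabba and pot haven't been disturbed, and the knob and carriage are back.

```bash
python3 -c "
from workcell import r
print(r.finish_job())"
```

```text
the job is handed in; nothing more can be done
None
```

The job is handed in at about 30 s: knob turned to about 1.5 rad, carriage at its back stop, and the tray peeled handle corner first, now held level and still about 13 cm above the flap's middle, bystanders undisturbed (the first knob grasp missed because the fingers are about 32 mm shorter than stated).

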